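# Click-test the canister lids and set the faulty ones aside

### The arm

A 6-joint arm with a two-finger parallel gripper is mounted at the origin on a cart in front of the work surface, level with it; the furniture and walls round the work are solid. World frame = base frame: x ahead of the robot, y to its left, z up, the work surface at z = 0. Lengths are in m, angles in rad, forces in N, time in s.
With the tool pointing down it reaches from about 0.25 to 0.85 m from the base axis. Payload 12.5 kg.
Tool frame: the origin (TCP) lies at the very end of the fingers, on their centre line; the grasp point (between the pads) lies 19 mm behind it (ctrl.hold_point_z is the distance from the TCP to the grasp point, in m); z points along the fingers, y is the line along which they close (so a half turn about z gives the same grasp; the last joint's range is limited). The gripper opens to 93 mm and grips with 3 to 60 N. Pads are 15 mm wide; open, the fingers measure 128 mm over their backs; the gripper's body (75 mm by 188 mm) begins 65 mm behind the grasp point.
Start: joints at [-1.42, 0.351, 1.652, -0, 1.139, -0.085], TCP at [0.129, -0.535, 0.219] pointing down, gripper open.
Joint ranges: [-2.75, 2.75], [-0.79, 2.1], [0.01, 2.65], [-1.57, 4.71], [0.07, 3.14], [-2.87, 2.87]. Speed limits (rad/s): [2.22, 2.22, 2.79, 3.14, 3.14, 3.14].

### API

Orientations are given as [roll, pitch, yaw] about the fixed x, y, z axes, in that order (R = Rz(yaw) Ry(pitch) Rx(roll)).
In Python, from rig import ctrl, ticket, grab_frame, camera_params gives the robot as it stands (ctrl), with the cameras as plain functions and the job (ticket).
- The arm moves only by the tool tcp_steps, called after ">>>" as name(argument=value, ...) on one line, values as JSON. Schema: {"type":"object","properties":{"motion":{"type":"array","items":{"type":"number"},"minItems":6,"maxItems":48},"finger_gap":{"type":"number"},"squeeze":{"type":"number"},"only":{"type":"string"},"quiet":{"type":"boolean"},"lines":{"type":"string"}},"required":["motion"],"additionalProperties":false}. motion is one flat list of numbers that holds 1 to 8 rows one after another, with no inner brackets; each row has 6 numbers: dx, dy, dz in shares of 250 mm (1.0 is 250 mm), then a rotation vector rx, ry, rz in a scale on which 1.0 is 120 degrees; each row shifts and turns the commanded pose from where the row before left it, along the tool's axes as they then stand; what a row does not reach is not made up. A row lasts 1/12 s, in which the tool goes at most 0.0417 m and 0.125 rad, less where a joint would pass 70% of its speed; a pose out of reach is approached as far as the arm can. finger_gap is the opening from 0.0 (shut) to 1.0 (fully open), set as the call begins (left out keeps the last). The fingers move at their own pace and stop on an object; squeeze is the grip in N (left out, the last holds). Time passes only in rows, so rows that do not move let the fingers close. The tool returns the time, the measured TCP pose, the force, the opening and the grip force at its end. only (a regular expression) keeps the lines of the reply that match it, lines (a string "A,B") keeps lines A to B, and quiet returns only ok. Input that does not fit is refused with a message, and nothing moves.
- ctrl.read_state(): the state, without advancing time (a new reading comes with each control period).
- grab_frame(name): name is "side" or "top"; returns the picture (480x640x3 uint8, red, green, blue); there is no depth.
- camera_params(name): a dict with "intrinsics" (3x3 intrinsics, pixels), "k1" (the pictures are not rectified: a ray, as slopes to the right and down, at radius r is drawn at 1 + k1 r^2 times it, then the intrinsics apply), "extrinsics" (4x4, takes a point from camera to world coordinates). Camera axes: x right, y up, looking along -z (the intrinsics and any distortion apply to the point x, -y, -z); pixel columns grow to the right and rows downward; lengths in m; the calibration is good to about 2 mm. A picture is of the moment at which its call begins. camera_params takes no time and is no camera call.
- ticket.close_job(): hands the job in; it is judged then, once.
The state is a dict: "time": time; "joint_positions": joint angles; "qd": joint speeds; "effort": joint torques, N m; "tcp_pos": TCP position; "eef_rot": TCP orientation; "ft_force": force on the tool from outside, world axes, zero at the start; "moment": the same for the moment, N m; "opening": opening from 0.0 (shut) to 1.0 (fully open); "gripper_force": force on a finger pad.
Only numpy, scipy, OpenCV 4.12 (cv2) and the standard library are available. Lean on these libraries where they do the work, as an engineer would, in place of code of your own. Each camera call takes 0.05 s, during which the arm holds its last target. There are 200 camera calls.

### The job

Three washed storage canisters stand in a row with their lid buttons up. Working from left to right, press each button all the way down where the canister stands: a good lid clicks and stays down, and that canister stays in its place, sealed. Stand every canister whose button springs back up upright on the bamboo tray, inside its rim, without dropping it, and leave the jam jar, the mug and the lemon alone.

Things in the scene. Friction and masses are not known exactly. Their poses are not given: they have to be found in the camera images.
- canister_a: One of three identical storage canisters: clear plastic body with rounded corners, 61 x 61 mm; white lid 64 x 64 mm, flush with it, its top 108 mm above the origin, lid 22 mm high. Weighs about 0.2 kg. A white round push button 39 mm across stands in the middle of the lid. Origin: centre of the underside; z up, x and y square to its sides.
- button_a (a joint): Travel of the push button of canister_a, m: 0 = up (its top 14 mm above the lid), 0.013 = pressed to its stop (top 1 mm above the lid). Takes about 4 N to push past its catch (2 to 7 mm down). Let go, a good lid stays down near 0.010 (top 4 mm above the lid), a worn one springs back to 0. One or two of the three are worn; it cannot be seen and differs each time.
- button_a_top (a point): Centre of the top face of the push button of canister_a; moves with the button.
- canister_b: One of three identical storage canisters: clear plastic body with rounded corners, 61 x 61 mm; white lid 64 x 64 mm, flush with it, its top 108 mm above the origin, lid 22 mm high. Weighs about 0.2 kg. A white round push button 39 mm across stands in the middle of the lid. Origin: centre of the underside; z up, x and y square to its sides.
- button_b (a joint): Travel of the push button of canister_b, m: 0 = up (its top 14 mm above the lid), 0.013 = pressed to its stop (top 1 mm above the lid). Takes about 4 N to push past its catch (2 to 7 mm down). Let go, a good lid stays down near 0.010 (top 4 mm above the lid), a worn one springs back to 0. One or two of the three are worn; it cannot be seen and differs each time.
- button_b_top (a point): Centre of the top face of the push button of canister_b; moves with the button.
- canister_c: One of three identical storage canisters: clear plastic body with rounded corners, 61 x 61 mm; white lid 64 x 64 mm, flush with it, its top 108 mm above the origin, lid 22 mm high. Weighs about 0.2 kg. A white round push button 39 mm across stands in the middle of the lid. Origin: centre of the underside; z up, x and y square to its sides.
- button_c (a joint): Travel of the push button of canister_c, m: 0 = up (its top 14 mm above the lid), 0.013 = pressed to its stop (top 1 mm above the lid). Takes about 4 N to push past its catch (2 to 7 mm down). Let go, a good lid stays down near 0.010 (top 4 mm above the lid), a worn one springs back to 0. One or two of the three are worn; it cannot be seen and differs each time.
- button_c_top (a point): Centre of the top face of the push button of canister_c; moves with the button.
- tray: Fixed bamboo tray lying on the worktop to the left, 106 x 312 x 15 mm, with a rim 10 mm wide; inside the rim 84 x 292 mm, its floor 6 mm above the origin. Origin: centre of the underside; y along its length, x across it.
- jam_jar: Bystander: jam jar, 71 mm across, 89 mm high, behind the row. Origin: centre of the underside.
- mug: Bystander: small white mug, 62 x 88 x 50 mm, behind the row. Origin: centre of the underside.
- lemon: Bystander: lemon, 78 x 55 x 56 mm, in front of the row. Origin: below its middle, at the underside.

How it is judged:
On the way, in this order (a step that is already met when the one before it is completed fails the run):
1. the left-hand canister's button has been pressed down, in its place (((value of joint button_a above 0.0095 m and distance of canister_a from where it was at the start of the episode below 0.05 m and world y of canister_a between 0.09 and 1 m) or (value of joint button_b above 0.0095 m and distance of canister_b from where it was at the start of the episode below 0.05 m and world y of canister_b between 0.09 and 1 m) or (value of joint button_c above 0.0095 m and distance of canister_c from where it was at the start of the episode below 0.05 m and world y of canister_c between 0.09 and 1 m))), for 0.05 s.
2. the middle canister's button has been pressed down, in its place (((value of joint button_a above 0.0095 m and distance of canister_a from where it was at the start of the episode below 0.05 m and world y of canister_a between -0.07 and 0.09 m) or (value of joint button_b above 0.0095 m and distance of canister_b from where it was at the start of the episode below 0.05 m and world y of canister_b between -0.07 and 0.09 m) or (value of joint button_c above 0.0095 m and distance of canister_c from where it was at the start of the episode below 0.05 m and world y of canister_c between -0.07 and 0.09 m))), for 0.05 s.
3. the right-hand canister's button has been pressed down, in its place (((value of joint button_a above 0.0095 m and distance of canister_a from where it was at the start of the episode below 0.05 m and world y of canister_a between -1 and -0.07 m) or (value of joint button_b above 0.0095 m and distance of canister_b from where it was at the start of the episode below 0.05 m and world y of canister_b between -1 and -0.07 m) or (value of joint button_c above 0.0095 m and distance of canister_c from where it was at the start of the episode below 0.05 m and world y of canister_c between -1 and -0.07 m))), for 0.05 s.
At the end, for the whole second after the job is handed in: Every canister whose button stays down (at least 9 mm) stands upright where it stood (within 40 mm); every other one, button up, stands upright and flat on the tray floor, its centre within 15 mm of the tray's long centre line and 118 mm of its middle; all at rest (((value of joint button_a above 0.009 m and distance of canister_a from where it was at the start of the episode below 0.04 m and height (world z) of canister_a below 0.004 m) or (value of joint button_a below 0.003 m and x of canister_a in the frame of tray between -0.015 and 0.015 m and y of canister_a in the frame of tray between -0.118 and 0.118 m and z of canister_a in the frame of tray between 0.002 and 0.01 m)) and angle between each of canister_a, canister_b, canister_c's own z axis and vertical below 0.08 rad and linear speed of each of canister_a, canister_b, canister_c below 0.02 m/s and ((value of joint button_b above 0.009 m and distance of canister_b from where it was at the start of the episode below 0.04 m and height (world z) of canister_b below 0.004 m) or (value of joint button_b below 0.003 m and x of canister_b in the frame of tray between -0.015 and 0.015 m and y of canister_b in the frame of tray between -0.118 and 0.118 m and z of canister_b in the frame of tray between 0.002 and 0.01 m)) and ((value of joint button_c above 0.009 m and distance of canister_c from where it was at the start of the episode below 0.04 m and height (world z) of canister_c below 0.004 m) or (value of joint button_c below 0.003 m and x of canister_c in the frame of tray between -0.015 and 0.015 m and y of canister_c in the frame of tray between -0.118 and 0.118 m and z of canister_c in the frame of tray between 0.002 and 0.01 m))); the robot touches nothing.
It fails at once if a canister is tipped over (angle between any of canister_a, canister_b, canister_c's own z axis and vertical above 0.7 rad).
It fails at once if a canister is dropped (moves faster than 0.7 m/s with no finger on it) ((linear speed of canister_a above 0.7 m/s and contact force between the fingers and canister_a below 0.2 N) or (linear speed of canister_b above 0.7 m/s and contact force between the fingers and canister_b below 0.2 N) or (linear speed of canister_c above 0.7 m/s and contact force between the fingers and canister_c below 0.2 N)).
It fails at once if the jam jar, the mug or the lemon is knocked away (over 50 mm) (distance of any of jam_jar, mug, lemon from where it was at the start of the episode above 0.05 m).
It also fails if it takes over 72 s, if anything falls off the work surface, if the arm or the gripper's body presses on something with over 40 N, if the wrist force passes 120 N, or if a joint passes its speed limit or range.

## Working session

There is one attempt and no reset: what is moved stays moved. The work goes in short steps, Python scripts to look and compute and a tool call to move; the robot and the scene stay as the last step left them, time stands still between calls to the robot, and variables do not carry over. Pictures are saved under pics/ and viewed, at most 10 in all, crops included, and the job is handed in when it is done.

```bash
ls; mkdir -p pics
```

Run:
```python
from rig import ctrl, ticket, grab_frame, camera_params
import cv2
for n in("side","top"):
    im=grab_frame(n); cv2.imwrite(f"pics/{n}0.png",im[:,:,::-1])
    p=camera_params(n); print(n,p)
s=ctrl.read_state(); print(s)
```

```text
pics
rig.py
side {'intrinsics': array([[561.78005924,   0.        , 322.0889769 ],
       [  0.        , 561.78005924, 241.35917413],
       [  0.        ,   0.        ,   1.        ]]), 'k1': -0.03914329939131348, 'extrinsics': array([[-0.18747789,  0.71576908, -0.67270103, -0.30646477],
       [-0.9821208 , -0.12470354,  0.141024  ,  0.27729088],
       [ 0.01705242,  0.68711255,  0.72635085,  1.03748604],
       [ 0.        ,  0.        ,  0.        ,  1.        ]])}
top {'intrinsics': array([[463.60021364,   0.        , 329.08737905],
       [  0.        , 463.60021364, 234.51631655],
       [  0.        ,   0.        ,   1.        ]]), 'k1': -0.06875780022493462, 'extrinsics': array([[ 2.33142521e-02,  9.72346089e-01, -2.32377989e-01,
         3.40180652e-01],
       [-9.99728161e-01,  2.27279443e-02, -5.20052110e-03,
         8.94136090e-02],
       [ 2.24767635e-04,  2.32436066e-01,  9.72611652e-01,
         1.11170226e+00],
       [ 0.00000000e+00,  0.00000000e+00,  0.00000000e+00,
         1.00000000e+00]])}
{'time': 0.1, 'joint_positions': array([-1.41959585e+00,  3.51184981e-01,  1.65238709e+00,  4.27063213e-06,
        1.13912569e+00, -8.46248290e-02]), 'qd': array([-1.42556414e-04, -2.58081409e-03, -9.65926665e-04,  7.81383619e-05,
        8.07347923e-04,  9.60495195e-04]), 'effort': array([-6.83903477e-05, -4.98031068e+01, -2.85704648e+01,  7.00507849e-02,
        2.39942840e-02, -5.89415799e-05]), 'tcp_pos': array([ 0.12846749, -0.53444458,  0.21814357]), 'eef_rot': array([-3.14049182e+00, -9.72716367e-05,  2.35823462e-01]), 'ft_force': array([-0.49279679, -0.57855322,  0.2192396 ]), 'moment': array([ 0.06105574,  0.01194921, -0.00469235]), 'gripper_force': 0.0, 'opening': 0.9931950978441669}
```

View pics/side0.png

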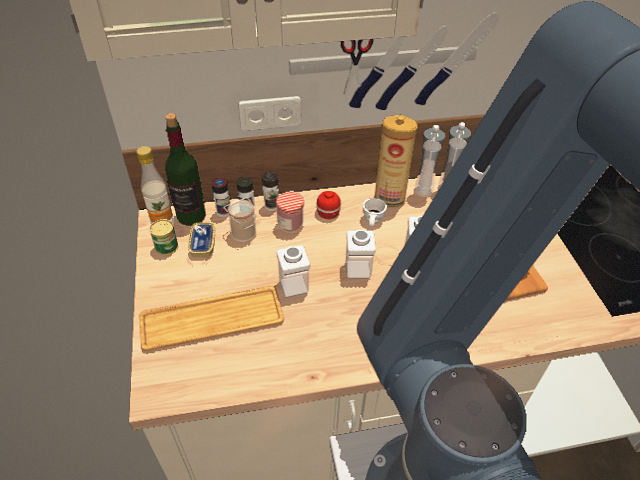

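View pics/top0.png

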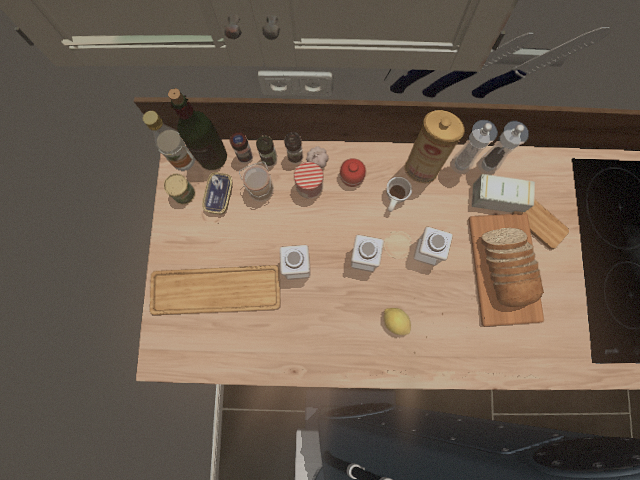

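The top view shows lids at about (294,262), (367,253) and (434,246), with the tray spanning columns 150-281 and rows 266-314. In the side view the left and middle buttons are at (293,255) and (361,238); the arm hides the right one.

Create geo.py:
```python
import numpy as np, cv2
from rig import ctrl, ticket, grab_frame, camera_params
def ray(name,uv):
    p=camera_params(name);K=p["intrinsics"];E=p["extrinsics"]
    d=cv2.undistortPoints(np.array([[uv]],float),K,np.array([p["k1"],0,0,0,0.]))[0,0]
    return E[:3,3],E[:3,:3]@np.array([d[0],-d[1],-1])
def plane(name,uv,z):
    o,d=ray(name,uv);return o+d*(z-o[2])/d[2]
def tri(a,b):
    o1,d1=ray("side",a);o2,d2=ray("top",b)
    s=np.linalg.lstsq(np.c_[d1,-d2],o2-o1,rcond=None)[0]
    p,q=o1+s[0]*d1,o2+s[1]*d2
    return (p+q)/2,np.linalg.norm(p-q)
def proj(name,P):
    p=camera_params(name);E=np.linalg.inv(p["extrinsics"]);c=E[:3,:3]@np.array(P)+E[:3,3]
    x,y=c[0]/-c[2],-c[1]/-c[2];k=1+p["k1"]*(x*x+y*y);K=p["intrinsics"]
    return K[0,0]*x*k+K[0,2],K[1,1]*y*k+K[1,2]
```

Run:
```python
import cv2,numpy as np
a=cv2.imread("pics/side0.png");b=cv2.imread("pics/top0.png")
c1=cv2.resize(a[215:305,265:435],None,fx=4.6,fy=4.6,interpolation=2)[:300,:]
c1=cv2.resize(a[220:300,265:425],(800,400),interpolation=2)
c2=cv2.resize(b[225:285,275:455],(800,267),interpolation=2)
cv2.imwrite("pics/crop1.png",c1[:330]); cv2.imwrite("pics/crop.png",np.vstack([c1[:330],c2]))
```

```text
(no output)
```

View pics/crop.png

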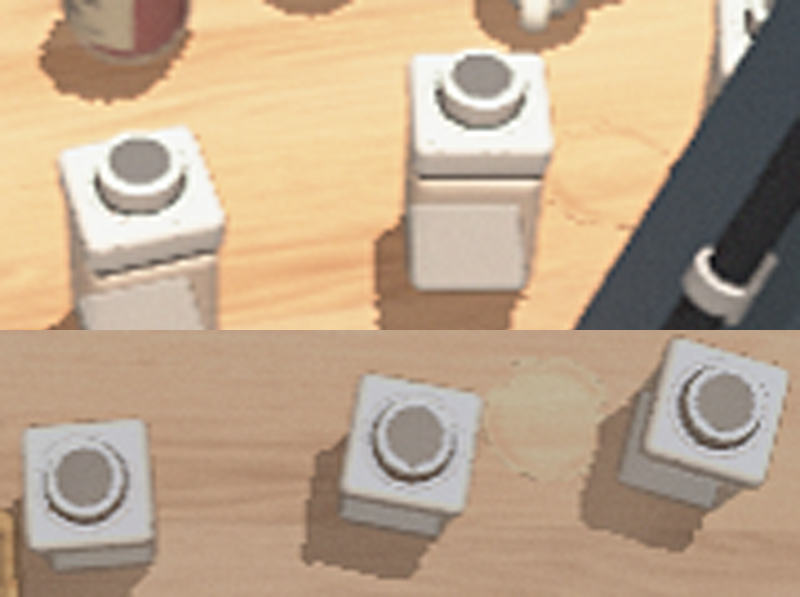

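Create meas.py:
```python
import cv2,numpy as np
from geo import *
def disc(im,c,r=11):
    h=cv2.cvtColor(im,cv2.COLOR_BGR2HSV);x,y=map(int,c);w=h[y-r:y+r+1,x-r:x+r+1]
    m=((w[...,1]<45)&(w[...,2]>75)&(w[...,2]<175)).astype(np.uint8)
    m=cv2.morphologyEx(m,cv2.MORPH_OPEN,np.ones((3,3),np.uint8))
    n,l,s,ce=cv2.connectedComponentsWithStats(m); i=1+np.argmax(s[1:,4]); return ce[i]+[x-r,y-r],s[i]
def lid(im,c,z,r=26):
    h=cv2.cvtColor(im,cv2.COLOR_BGR2HSV);x,y=map(int,c);w=h[y-r:y+r+1,x-r:x+r+1]
    m=((w[...,1]<40)&(w[...,2]>178)).astype(np.uint8)
    cs=cv2.findContours(m,cv2.RETR_EXTERNAL,2)[0];k=max(cs,key=cv2.contourArea)
    P=np.array([plane("top",q[0]+[x-r,y-r],z)[:2] for q in k],np.float32)
    return cv2.minAreaRect(P*1000)
```

Run:
```python
from meas import *
a=cv2.imread("pics/side0.png");b=cv2.imread("pics/top0.png")
T=[disc(b,c) for c in((294,258),(368,248),(437,241))]
S=[disc(a,c,9) for c in((293,252),(361,235))]
for t in T: print("top",t[0].round(1),t[1],plane("top",t[0],.122).round(4),lid(b,t[0],.108))
for t,s in zip(T,S): print("side",s[0].round(1),s[1],tri(s[0],t[0]))
h=cv2.cvtColor(b,cv2.COLOR_BGR2HSV); print(h[290,215],h[240,215],h[268,200],h[330,215])
m=((h[...,1]>105)&(h[...,0]>8)&(h[...,0]<28)&(h[...,2]>90)).astype(np.uint8); m[:, :140]=0;m[:,290:]=0;m[:255]=0;m[325:]=0
k=max(cv2.findContours(m,0,2)[0],key=cv2.contourArea);print(cv2.boundingRect(k))
print(cv2.minAreaRect(np.array([plane("top",q[0],.015)[:2]*1000 for q in k],np.float32)))
h2=cv2.cvtColor(a,cv2.COLOR_BGR2HSV);print(h2[320,215],h2[370,215])
m=((h2[...,1]>115)&(h2[...,2]>110)).astype(np.uint8); m[:, :135]=0;m[:,288:]=0;m[:285]=0;m[352:]=0
k2=max(cv2.findContours(m,0,2)[0],key=cv2.contourArea);r=cv2.minAreaRect(k2)
print(cv2.boxPoints(r),cv2.boxPoints(cv2.minAreaRect(k)))
print(tri(r[0],cv2.minAreaRect(k)[0]))
```

```text
top [293.5 257.7] [  4   5  14  13 144] [0.5231 0.1707 0.122 ] ((522.8052368164062, 170.3798828125), (60.908199310302734, 60.2969970703125), 5.824239730834961)
top [367.9 248.1] [  5   5  13  13 139] [0.5481 0.0093 0.122 ] ((547.1819458007812, 8.968006134033203), (60.74127960205078, 60.802734375), 80.51129150390625)
top [437.9 240.9] [  6   5  13  13 139] [ 0.5679 -0.1446  0.122 ] ((567.615966796875, -143.81887817382812), (60.29723358154297, 60.74419021606445), 74.4701156616211)
side [292.4 251.8] [ 3  5 12  9 84] (array([0.52321646, 0.1702595 , 0.12051466]), np.float64(0.0012171665434049573))
side [360.8 234.6] [ 4  5 11  8 73] (array([0.54822751, 0.00884354, 0.12085459]), np.float64(0.0008458119589879265))
[ 15 122 177] [ 14  76 190] [ 14  85 171] [ 13  84 185]
(150, 265, 130, 50)
((461.1875305175781, 365.25628662109375), (105.94705963134766, 309.68695068359375), 4.209661960601807)
[ 19 150 240] [ 18  83 242]
[[133.80768 312.03845]
 [276.88458 283.4231 ]
 [284.80768 323.03845]
 [141.73077 351.6538 ]] [[148.08372 270.75793]
 [278.1697  264.56335]
 [280.28284 308.9389 ]
 [150.19684 315.13348]]
(array([0.46197691, 0.3685844 , 0.00524571]), np.float64(0.0019517015771388815))
```

The manual's scale: shifts go in shares of 250 mm and turns go in shares of 120 degrees. Converting my numbers, -0.032 m is -0.128, 0.018 m is 0.072, 0.118 rad is 0.0563.

>>> tcp_steps(motion=[0,0,0,0,0,0.0563,0,0,0,0,0,0.0563,0.072,-0.128,0,0,0,0,0.072,-0.128,0,0,0,0,0.072,-0.128,0,0,0,0,0.072,-0.128,0,0,0,0,0.072,-0.128,0,0,0,0,0.072,-0.128,0,0,0,0], finger_gap=0)

```text
time: 0.77
tcp_pos: [0.2369, -0.341, 0.2184]
eef_rot: [-3.141, 0.0, -0.001]
ft_force: [1.7, -1.0, -0.2]
opening: 0.479
gripper_force: 0.0
```

>>> tcp_steps(motion=[0.072,-0.128,0,0,0,0,0.072,-0.128,0,0,0,0,0.072,-0.128,0,0,0,0,0.072,-0.128,0,0,0,0,0.072,-0.128,0,0,0,0,0.072,-0.128,0,0,0,0,0.072,-0.128,0,0,0,0,0.072,-0.128,0,0,0,0])

```text
time: 1.43
tcp_pos: [0.381, -0.085, 0.2187]
eef_rot: [3.142, -0.0, -0.0]
ft_force: [0.3, -0.7, -0.1]
opening: 0.005
gripper_force: 0.0
```

>>> tcp_steps(motion=[0.072,-0.128,0,0,0,0,0.072,-0.128,0,0,0,0,0.072,-0.128,0,0,0,0,0.072,-0.128,0,0,0,0,0.072,-0.128,0,0,0,0,0.072,-0.128,0,0,0,0,0.072,-0.128,0,0,0,0,0,0,0,0,0,0])

```text
time: 2.1
tcp_pos: [0.5085, 0.1414, 0.2182]
eef_rot: [-3.141, -0.001, 0.003]
ft_force: [-0.1, 0.2, 1.1]
opening: 0.003
gripper_force: 0.0
```

Scaled: 0.03 m is 0.12, -0.029 m is -0.116.

>>> tcp_steps(motion=[0.058,-0.116,0,0,0,0,0,0,0.12,0,0,0,0,0,0.12,0,0,0,0,0,0.12,0,0,0,0,0,0.024,0,0,0,0,0,0.024,0,0,0,0,0,0.016,0,0,0,0,0,0,0,0,0])

```text
time: 2.77
tcp_pos: [0.5216, 0.1661, 0.1133]
eef_rot: [-3.141, -0.001, -0.0]
ft_force: [-0.4, -0.1, 1.1]
opening: 0.0
gripper_force: 0.5
```

Scaled: -0.003 m is -0.012, 0.002 m is 0.008.

>>> tcp_steps(motion=[0,-0.012,0.012,0,0,0,0,0,0.008,0,0,0,0,0,0,0,0,0,0,0,0,0,0,0])

```text
time: 3.1
tcp_pos: [0.5221, 0.1696, 0.1091]
eef_rot: [-3.141, -0.003, -0.0]
ft_force: [-0.1, 1.1, 7.6]
opening: 0.008
gripper_force: 3.7
```

Scaled: 0.002 m is 0.008.

>>> tcp_steps(motion=[0,0,0.008,0,0,0,0,0,0,0,0,0,0,0,0,0,0,0])

```text
time: 3.35
tcp_pos: [0.5223, 0.1697, 0.1085]
eef_rot: [-3.141, -0.004, -0.0]
ft_force: [-5.9, -1.1, 23.6]
opening: 0.004
gripper_force: 11.8
```

>>> tcp_steps(motion=[0,0,-0.08,0,0,0,0,0,-0.12,0,0,0,0,0,-0.12,0,0,0,0,0.16,0,0,0,0,0,0.16,0,0,0,0,0,0.16,0,0,0,0,0,0,0,0,0,0])

```text
time: 3.93
tcp_pos: [0.5213, 0.0442, 0.1864]
eef_rot: [3.14, -0.001, -0.004]
ft_force: [0.8, 0.3, 0.4]
opening: 0.006
gripper_force: 0.0
```

Run:
```python
from meas import *
for n in("side","top"):
    cv2.imwrite(f"pics/{n}1.png",grab_frame(n)[:,:,::-1])
a=cv2.imread("pics/side1.png");b=cv2.imread("pics/top1.png")
cv2.imwrite("pics/view1.png",np.vstack([cv2.resize(a[205:305,260:460],(600,300)),cv2.resize(b[205:305,270:470],(600,300))]))
```

```text
(no output)
```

View pics/view1.png

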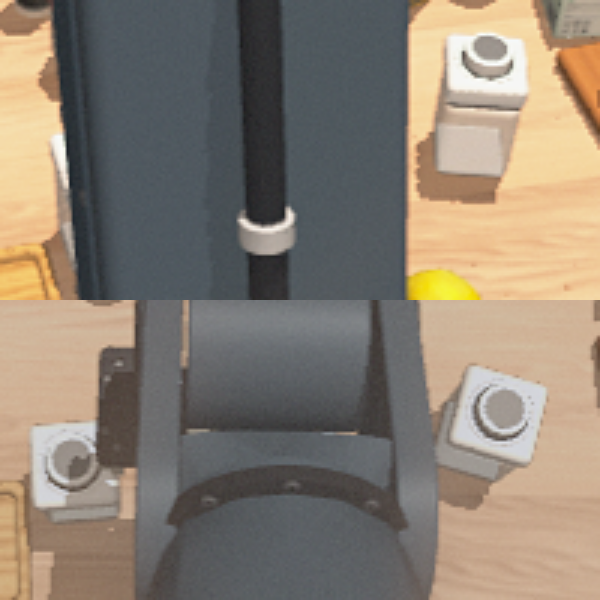

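Pressed to the stop on the left (23 N). The right button is now in the side view at about (423,221). On to the middle.

Scaled: 0.03 m is 0.12, 0.026 m is 0.104.

```bash
python3 -c "
from meas import *
a=cv2.imread('pics/side1.png');s=disc(a,(422,220),9);print(s,tri(s[0],(437.9,240.9)))"
```

```text
(array([422.97101449, 220.55072464]), array([ 5,  6, 11,  8, 69], dtype=int32)) (array([ 0.56793688, -0.14542611,  0.12078939]), np.float64(0.0012169012928793337))
```

>>> tcp_steps(motion=[0.104,0.12,0,0,0,0,0,0.04,0.04,0,0,0,0,0,0.12,0,0,0,0,0,0.08,0,0,0,0,0,0.024,0,0,0,0,0,0.024,0,0,0,0,0,0.016,0,0,0,0,0,0,0,0,0])

```text
time: 4.7
tcp_pos: [0.5473, 0.0097, 0.1098]
eef_rot: [-3.141, -0.0, 0.0]
ft_force: [-0.8, 0.5, 1.6]
opening: 0.005
gripper_force: 0.6
```

Scaled: 0.002 m is 0.008, 0.0015 m is 0.006.

>>> tcp_steps(motion=[0,0,0.008,0,0,0,0,0,0.006,0,0,0,0,0,0,0,0,0,0,0,0,0,0,0])

```text
time: 5.03
tcp_pos: [0.5482, 0.0095, 0.1087]
eef_rot: [-3.141, -0.003, -0.0]
ft_force: [-5.5, 1.3, 19.1]
opening: 0.002
gripper_force: 9.6
```

>>> tcp_steps(motion=[0,0,-0.08,0,0,0,0,0,-0.12,0,0,0,0.02,0.14,0,0,0,0,0.02,0.16,0,0,0,0,0.02,0.16,0,0,0,0,0.02,0.156,0,0,0,0,0,0,0,0,0,0,0,0,0.12,0,0,0])

```text
time: 5.7
tcp_pos: [0.5702, -0.1478, 0.1311]
eef_rot: [3.138, -0.01, -0.003]
ft_force: [1.1, 0.4, 0.1]
opening: 0.007
gripper_force: 0.0
```

Scaled: 0.006 m is 0.024, 0.004 m is 0.016.

>>> tcp_steps(motion=[0,0,0.024,0,0,0,0,0,0.024,0,0,0,0,0,0.016,0,0,0,0,0,0.008,0,0,0,0,0,0.006,0,0,0,0,0,0,0,0,0,0,0,0,0,0,0])

```text
time: 6.28
tcp_pos: [0.5679, -0.1446, 0.109]
eef_rot: [3.141, -0.002, 0.001]
ft_force: [-5.2, 1.7, 14.5]
opening: 0.004
gripper_force: 7.4
```

Scaled: -0.03 m is -0.12, 0.025 m is 0.1.

>>> tcp_steps(motion=[0,0,0.004,0,0,0,0,0,0,0,0,0,0,0,-0.08,0,0,0,0,0,-0.12,0,0,0,0,0,-0.12,0,0,0,-0.12,0.1,-0.04,0,0,0,-0.12,0.1,0,0,0,0,-0.12,0.1,0,0,0,0])

```text
time: 6.95
tcp_pos: [0.4766, -0.22, 0.1972]
eef_rot: [3.14, -0.002, 0.002]
ft_force: [-0.7, -0.6, -1.3]
opening: 0.009
gripper_force: 0.0
```

>>> tcp_steps(motion=[-0.12,0.1,0,0,0,0,-0.12,0.1,0,0,0,0,-0.12,0.1,0,0,0,0,-0.12,0.1,0,0,0,0,-0.12,0.1,0,0,0,0,-0.12,0.1,0,0,0,0,0,0,0,0,0,0], finger_gap=1)

```text
time: 7.53
tcp_pos: [0.2935, -0.3729, 0.1965]
eef_rot: [3.14, -0.0, -0.004]
ft_force: [0.1, 0.1, 0.5]
opening: 0.461
gripper_force: 0.0
```

Run:
```python
from meas import *
for n in("side","top"):
    cv2.imwrite(f"pics/{n}2.png",grab_frame(n)[:,:,::-1])
a=cv2.imread("pics/side2.png");b=cv2.imread("pics/top2.png")
cv2.imwrite("pics/view2.png",np.vstack([cv2.resize(a[205:305,260:460],(600,300)),cv2.resize(b[205:305,270:470],(600,300))]))
for p,q in zip([(.523,.1703),(.548,.009),(.568,-.145)],["left","mid","right"]):
  try:
    S=disc(a,proj("side",(*p,.117)),11);T=disc(b,proj("top",(*p,.117)),11)
    print(q,S[0],S[1],T[0],T[1],tri(S[0],T[0]),lid(b,T[0],.108))
  except Exception as e: print(q,e)
```

```text
left [292.28 251.52] [ 6  7 11  8 75] [293.49305556 257.70138889] [  5   5  14  13 144] (array([0.52310811, 0.17037104, 0.12139985]), np.float64(0.0008356485574185536)) ((522.8114624023438, 170.31907653808594), (60.908199310302734, 60.17475891113281), 5.824239730834961)
mid [368.31355932 234.58474576] [ 14   0   9  23 118] [367.67910448 249.12686567] [  6   6  13  13 134] (array([0.54219927, 0.00187773, 0.12690423]), np.float64(0.017543386861038082)) ((547.1187133789062, 9.031105041503906), (60.89313507080078, 60.824100494384766), 80.7307357788086)
right [421.76519916 221.09014675] [  0   0  23  23 477] [436.78832117 241.82481752] [  5   6  13  13 137] (array([ 0.56571609, -0.1421674 ,  0.12173085]), np.float64(0.00017044601237546032)) ((567.553466796875, -143.760498046875), (60.27028274536133, 60.86239242553711), 74.29430389404297)
```

View pics/view2.png

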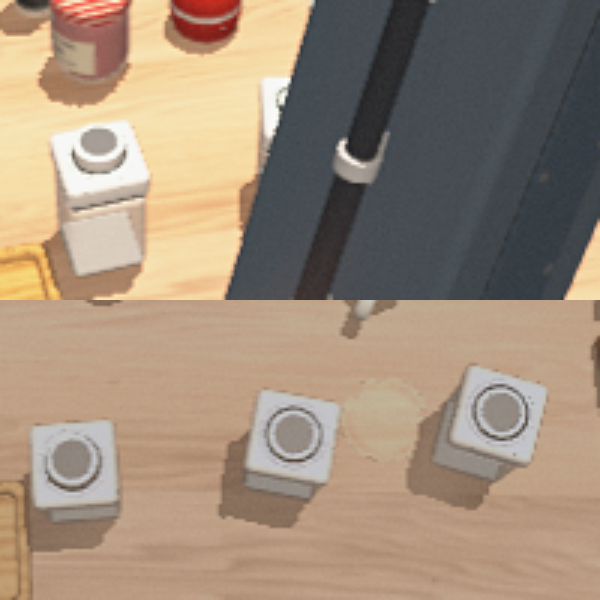

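Left button is back up (top 0.121 m), so it is worn. The middle and right discs shifted inward by about 1–1.4 px and their rims narrowed, so those two are down. I'll fetch the left canister.

Scaled: -0.0337 m is -0.1348, 0.014 m is 0.056.

>>> tcp_steps(motion=[0.056,-0.1348,0,0,0,0,0.056,-0.1348,0,0,0,0,0.056,-0.1348,0,0,0,0,0.056,-0.1348,0,0,0,0,0.056,-0.1348,0,0,0,0,0.056,-0.1348,0,0,0,0,0.056,-0.1348,0,0,0,0,0.056,-0.1348,0,0,0,0], finger_gap=1)

```text
time: 8.3
tcp_pos: [0.4099, -0.097, 0.1962]
eef_rot: [3.142, -0.001, 0.002]
ft_force: [1.3, -1.1, 0.1]
opening: 0.994
gripper_force: 0.0
```

>>> tcp_steps(motion=[0.056,-0.1348,0,0,0,0,0.056,-0.1348,0,0,0,0,0.056,-0.1348,0,0,0,0,0.056,-0.1348,0,0,0,0,0.056,-0.1348,0,0,0,0,0.056,-0.1348,0,0,0,0,0.056,-0.1348,0,0,0,0,0.056,-0.1348,0,0,0,0])

```text
time: 8.97
tcp_pos: [0.521, 0.1732, 0.196]
eef_rot: [-3.141, -0.0, 0.002]
ft_force: [0.5, -0.9, 0.1]
opening: 1.001
gripper_force: 0.0
```

>>> tcp_steps(motion=[0,0,0,0,0,-0.0487,0,0,0,0,0,0,0,0,0,0,0,0,0,0,0,0,0,0])

```text
time: 9.3
tcp_pos: [0.5206, 0.1695, 0.1958]
eef_rot: [3.142, 0.0, 0.1]
ft_force: [-0.1, 0.0, -0.2]
opening: 0.997
gripper_force: 0.0
```

Scaled: 0.03 m is 0.12, 0.002 m is 0.008.

>>> tcp_steps(motion=[0.008,-0.004,0.12,0,0,0,0,0,0.12,0,0,0,0,0,0.12,0,0,0,0,0,0.112,0,0,0,0,0,0,0,0,0,0,0,0,0,0,0])

```text
time: 9.8
tcp_pos: [0.5225, 0.17, 0.0776]
eef_rot: [3.141, 0.002, 0.1]
ft_force: [0.4, -0.2, -0.0]
opening: 0.999
gripper_force: 0.0
```

>>> tcp_steps(motion=[0,0,0,0,0,0,0,0,0,0,0,0,0,0,0,0,0,0,0,0,0,0,0,0,0,0,0,0,0,0,0,0,0,0,0,0,0,0,0,0,0,0,0,0,0,0,0,0], finger_gap=0, squeeze=15)

```text
time: 10.47
tcp_pos: [0.5235, 0.1706, 0.0784]
eef_rot: [-3.142, -0.001, 0.102]
ft_force: [-1.3, -1.9, 7.5]
opening: 0.691
gripper_force: 15.0
```

Scaled: -0.03 m is -0.12, -0.005 m is -0.02.

>>> tcp_steps(motion=[0,0,-0.04,0,0,0,0,0,-0.08,0,0,0,0,0,-0.08,0,0,0,-0.004,-0.04,-0.04,0,0,0,-0.02,-0.08,0,0,0,0,-0.024,-0.12,0,0,0,0,-0.024,-0.12,0,0,0,0,-0.024,-0.12,0,0,0,0])

```text
time: 11.13
tcp_pos: [0.486, 0.2892, 0.1377]
eef_rot: [-3.142, 0.0, 0.101]
ft_force: [0.3, -0.2, -2.2]
opening: 0.683
gripper_force: 15.0
```

>>> tcp_steps(motion=[-0.024,-0.12,0,0,0,0,-0.024,-0.12,0,0,0,0,-0.02,-0.08,0,0,0,0,0,0,0,0,0,0.0138,0,0,0,0,0,0,0,0,0,0,0,0,0,0,0,0,0,0])

```text
time: 11.72
tcp_pos: [0.4619, 0.3651, 0.1376]
eef_rot: [3.141, 0.0, 0.073]
ft_force: [-0.5, -0.9, -1.2]
opening: 0.689
gripper_force: 15.0
```

Run:
```python
from meas import *
for n in("side","top"):
    cv2.imwrite(f"pics/{n}3.png",grab_frame(n)[:,:,::-1])
a=cv2.imread("pics/side3.png");b=cv2.imread("pics/top3.png")
cv2.imwrite("pics/view3.png",np.vstack([cv2.resize(a[195:355,120:440],(600,300)),cv2.resize(b[195:325,140:400],(600,300))]))
```

```text
(no output)
```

View pics/view3.png

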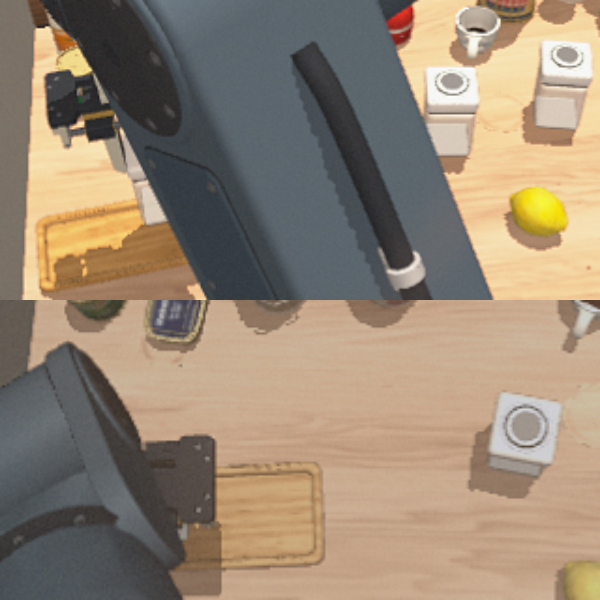

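In the side view the middle and right buttons are nearly flush, so both are sealed. The held canister is over the tray; lowering it.

Scaled: 0.02 m is 0.08, 0.015 m is 0.06.

>>> tcp_steps(motion=[0,0,0.08,0,0,0,0,0,0.06,0,0,0,0,0,0.04,0,0,0,0,0,0.016,0,0,0,0,0,0.008,0,0,0,0,0,0.004,0,0,0,0,0,0,0,0,0,0,0,0,0,0,0])

```text
time: 12.48
tcp_pos: [0.4623, 0.3656, 0.0863]
eef_rot: [-3.141, -0.001, 0.073]
ft_force: [0.2, 0.0, -1.7]
opening: 0.685
gripper_force: 15.0
```

Scaled: 0.001 m is 0.004.

>>> tcp_steps(motion=[0,0,0.004,0,0,0,0,0,0.004,0,0,0,0,0,0.004,0,0,0,0,0,0,0,0,0,0,0,0,0,0,0])

```text
time: 12.9
tcp_pos: [0.4625, 0.3651, 0.0845]
eef_rot: [3.141, -0.001, 0.073]
ft_force: [-3.8, -7.1, 14.8]
opening: 0.687
gripper_force: 15.0
```

>>> tcp_steps(motion=[0,0,0,0,0,0,0,0,0,0,0,0,0,0,0,0,0,0,0,0,0,0,0,0,0,0,0,0,0,0,0,0,0,0,0,0,0,0,0,0,0,0,0,0,0,0,0,0], finger_gap=1)

```text
time: 13.57
tcp_pos: [0.4619, 0.3654, 0.0826]
eef_rot: [3.142, 0.0, 0.073]
ft_force: [-0.1, -0.8, -0.1]
opening: 1.005
gripper_force: 0.0
```

>>> tcp_steps(motion=[0,0,-0.08,0,0,0,0,0,-0.12,0,0,0,0,0,-0.12,0,0,0,0,0,-0.12,0,0,0,0,0.12,0,0,0,0,0,0.16,0,0,0,0,0,0.16,0,0,0,0,0,0.16,0,0,0,0])

```text
time: 14.23
tcp_pos: [0.4725, 0.2143, 0.1927]
eef_rot: [-3.142, -0.0, 0.074]
ft_force: [0.2, -0.2, 0.4]
opening: 1.001
gripper_force: 0.0
```

>>> tcp_steps(motion=[-0.04,0.152,0,0,0,0,-0.04,0.152,0,0,0,0,-0.04,0.152,0,0,0,0,-0.04,0.152,0,0,0,0,-0.04,0.152,0,0,0,0,-0.04,0.152,0,0,0,0,-0.04,0.152,0,0,0,0,-0.04,0.152,0,0,0,0])

```text
time: 14.9
tcp_pos: [0.4145, -0.095, 0.1929]
eef_rot: [3.141, -0.001, 0.073]
ft_force: [1.5, -0.5, 0.4]
opening: 1.002
gripper_force: 0.0
```

>>> tcp_steps(motion=[-0.04,0.152,0,0,0,0,-0.04,0.152,0,0,0,0,-0.04,0.152,0,0,0,0,-0.04,0.152,0,0,0,0,0,0,0,0,0,0])

```text
time: 15.32
tcp_pos: [0.3853, -0.253, 0.1929]
eef_rot: [3.14, -0.001, 0.069]
ft_force: [-0.4, 1.2, -1.0]
opening: 0.996
gripper_force: 0.0
```

Run:
```python
from meas import *
for n in("side","top"):
    cv2.imwrite(f"pics/{n}4.png",grab_frame(n)[:,:,::-1])
a=cv2.imread("pics/side4.png");b=cv2.imread("pics/top4.png")
cv2.imwrite("pics/view4.png",np.vstack([cv2.resize(a[195:355,120:440],(600,300)),cv2.resize(b[195:325,140:460],(738,300))[:,:600]]))
for p,q in zip([(.462,.3656,.128),(.548,.009,.112),(.568,-.145,.112)],["tray","mid","right"]):
  try:
    T=disc(b,proj("top",p),11);print(q,T[0],plane("top",T[0],p[2]),lid(b,T[0],p[2]-.014+.010*(q!="tray")))
    S=disc(a,proj("side",p),9);print(S,tri(S[0],T[0]))
  except Exception as e: print(q,e)
```

```text
tray [201.07246377 283.0942029 ] [0.46190528 0.36616993 0.128     ] ((461.342529296875, 364.6532897949219), (60.8442497253418, 59.44685745239258), 4.701294422149658)
(array([203.72826087, 282.89130435]), array([ 4,  6, 12,  9, 92], dtype=int32)) (array([0.46180099, 0.36574939, 0.1277956 ]), np.float64(0.0009478829508288564))
mid [367.52307692 249.17692308] [0.54783037 0.00938417 0.112     ] ((547.1539306640625, 9.13626480102539), (61.171199798583984, 60.9736213684082), 80.4052963256836)
(array([357.59907834, 235.05990783]), array([  0,   0,  19,  19, 217], dtype=int32)) (array([0.54673108, 0.0131487 , 0.12133136]), np.float64(0.006262579007296261))
right [436.63076923 241.85384615] [ 0.56788107 -0.1440055   0.112     ] ((567.4273681640625, -143.77369689941406), (61.24871826171875, 61.09420394897461), 74.27401733398438)
(array([417.10160428, 222.12299465]), array([  0,   0,  13,  19, 187], dtype=int32)) (array([ 0.56795678, -0.13770693,  0.11715388]), np.float64(0.010350313762408891))
```

View pics/view4.png

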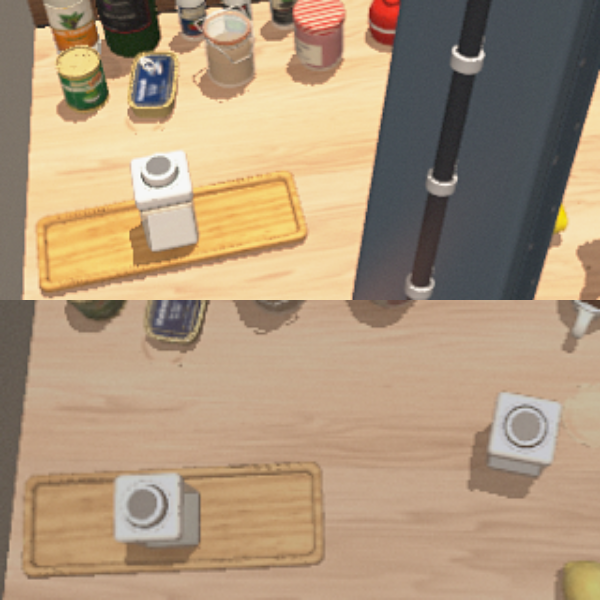

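The worn canister stands upright inside the rim, with its button top at 0.128 m. As a last check, I'll measure the middle and right button heights from the earlier side view.

Run:
```python
from meas import *
a=cv2.imread("pics/side3.png")
for p,t in (((.548,.009,.112),(367.52,249.18)),((.568,-.145,.112),(436.63,241.85))):
    S=disc(a,proj("side",p),7);print(S,tri(S[0],t))
print(ctrl.read_state()["qd"].round(3)); print(ticket.close_job())
```

```text
(array([360.61764706, 237.69117647]), array([ 3,  4, 10,  8, 68], dtype=int32)) (array([0.54788133, 0.00883879, 0.11105542]), np.float64(0.0009921108929898134))
(array([422.26984127, 223.63492063]), array([ 4,  4, 10,  8, 63], dtype=int32)) (array([ 0.56800412, -0.1450986 ,  0.11060459]), np.float64(0.0015701536201254789))
[ 0.05  -0.013  0.021  0.004  0.002  0.012]
the job is handed in; nothing more can be done
None
```

I pressed all three buttons from left to right and handed the job in: the middle and right canisters stayed sealed in place (button tops at about 0.111 m), and the worn left one stands upright near the middle of the tray (button top at 0.128 m); the jam jar, mug and lemon were never touched, and the judge's verdict was not shown.

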